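Pearl oysters from the waiting stands to the carrier, in order

ROBOT

A 7-joint arm with a two-finger parallel gripper is mounted at the origin on the work surface. World frame = base frame: x ahead of the robot, y to its left, z up, the work surface at z = 0. Lengths are in m, angles in rad, forces in N, time in s.
With the tool pointing down it reaches from about 0.4 to 0.85 m from the base axis. Payload 10.4 kg.
Tool frame: the origin (TCP) lies midway between the tips of the shut fingers; the grasp point (between the pads) lies 19 mm behind it (r.grasp_offset is the distance from the TCP to the grasp point, in m); z points along the fingers, y is the line along which they close (so a half turn about z gives the same grasp; the last joint's range is limited). The gripper opens to 87 mm and grips with 3 to 60 N. Pads are 19 mm wide; open, the fingers measure 117 mm over their backs; the gripper's body (75 mm by 190 mm) begins 51 mm behind the grasp point.
Start: joints at [-1.363, 0.332, -0.065, 1.46, 0.022, 1.35, -0.088], TCP at [0.143, 0.608, 0.223] pointing down, gripper open.
Joint ranges: [-2.6, 2.6], [-0.5, 2.12], [-1.47, 1.34], [0.16, 2.42], [-1.27, 4.41], [0.06, 2.06], [-2.6, 2.6]. Speed limits (rad/s): [2.22, 2.22, 2.79, 2.79, 3.14, 3.14, 3.14].

INTERFACE

Orientations are given as a unit quaternion [x, y, z, w].
In Python, from bench import r gives the robot as it stands.
- The arm moves only by the tool drive_tool, never from a script. Its argument "moves" is a list that holds one entry, the list of rows, each a list of 7 numbers: the shift along the tool's x, y, z in m, then the turn, a rotation vector about the tool's x, y, z in rad, then the opening, from 0 (shut) to 1 (fully open). In form: [[[tx, ty, tz, ax, ay, az, jaw], ...]]. A call has 1 to 10 rows; each row shifts and turns the commanded pose from where the row before left it, along the tool's axes as they then stand; what a row does not reach is not made up. A row lasts 1/10 s, in which the tool goes at most 50 mm and 8.59 degrees, less where a joint would pass 70% of its speed; a pose out of reach is approached as far as the arm can. A call is refused whole if a number of a shift passes 0.05 or a number of a turn 0.15, either way. A call with a gripper value outside its range is refused whole. The fingers move at their own pace and stop on an object; "squeeze" is the grip in N (left out, the last holds). Time passes only in rows, so rows that do not move let the fingers close. It gives the time, the measured TCP pose, the force, the opening and the grip force at its end, in the units of the state.
- r.read_state(): the state, without advancing time (a new reading comes with each control period).
- r.camera(name): name is "scene" or "top" or "wrist"; returns the picture (400x640x3 uint8, red, green, blue); there is no depth.
- r.camera_info(name): a dict with "mtx" (3x3 intrinsics, pixels), "k1" (the pictures are not rectified: a ray, as slopes to the right and down, at radius r is drawn at 1 + k1 r^2 times it, then the intrinsics apply), "rvec" (rotation vector, rad) and "tvec" (3), from world to camera coordinates, as OpenCV has them; the wrist camera has in their place "T_tool_cam" (4x4, takes a point from camera to tool coordinates, whose origin is the TCP and whose axes are the flange's). Camera axes: x right, y down, z forward; pixel columns grow to the right and rows downward; lengths in m; the calibration is good to about 2 mm. A picture is of the moment at which its call begins: read the wrist's pose just before it. camera_info takes no time and is no camera call.
- r.close_job(): hands the job in; it is judged then, once.
Trained networks look in the newest picture that a camera, given by its name, has taken for a name from the list of things; names that differ only in an ending like _2 or _b are one class to them, and where a whole thing is asked for, a point or a joint stands for the part that bears it (a point fixed in the world has none). Each returns a list of dicts, best first, with "conf" (0 to 1); they miss things now and then, are a little off and sometimes report something else, mostly with a low value. They report only what shows in the picture. A call takes as long as a camera call. They do not tell look-alikes from the thing itself.
- r.find_in(camera, query): "bbox" ([left, top, right, bottom] in pixels, round what is visible of it).
- r.place_of(camera, query): "at" ([column, row] in pixels: a listed point, or the origin of a listed thing).
The state is a dict: "time": time; "joint_positions": joint angles; "joint_vel": joint speeds; "joint_torque": joint torques, N m; "ee_pos": TCP position; "eef_rot": TCP orientation; "ft_force": force on the tool from outside, world axes, zero at the start; "torque": the same for the moment, N m; "width": finger opening in m; "grip_force": force on a finger pad.
Only numpy, scipy, OpenCV 4.12 (cv2) and the standard library are available. Lean on these libraries where they do the work, as an engineer would, in place of code of your own. Each camera call takes 0.05 s, during which the arm holds its last target. There are 200 camera calls.

TASK

Move the four pearl oysters from the row of white stands into the grey carrier, one upright in each slot: the oyster at the robot's left end of the row goes into the slot next to the carrier's steel handle, and the others follow in the same sequence, so that the one at the right end of the row lands farthest from the handle. Lower each oyster onto the slot's floor rather than dropping it, and leave all four standing freely in their slots.

Things in the scene. Friction and masses are not known exactly. Their poses are not given: they have to be found in the camera images.
- oyster_a_mid (a point): Closed pearl oyster, brown, round, 74 mm across, 76 mm high, on edge on its hinge (flat foot 50 x 20 mm in its x, y, 14 mm high). 26 mm thick between flat faces (41 mm across) that look along its +y and -y, 6 mm at the rim; grasp it across the faces from above, best some 10 mm above centre so that the gripper clears its neighbours. About 85 g. The point is its centre, 38.0 mm above its underside; z up. It starts in stand_a, 12 mm above the table.
- oyster_b_mid (a point): Closed pearl oyster, brown, round, 71 mm across, 73 mm high, on edge on its hinge (flat foot 50 x 20 mm in its x, y, 14 mm high). 26 mm thick between flat faces (39 mm across) that look along its +y and -y, 6 mm at the rim; grasp it across the faces from above, best some 10 mm above centre so that the gripper clears its neighbours. About 85 g. The point is its centre, 36.5 mm above its underside; z up. It starts in stand_b, 12 mm above the table.
- oyster_c_mid (a point): Closed pearl oyster, brown, round, 68 mm across, 70 mm high, on edge on its hinge (flat foot 50 x 20 mm in its x, y, 14 mm high). 26 mm thick between flat faces (37 mm across) that look along its +y and -y, 6 mm at the rim; grasp it across the faces from above, best some 10 mm above centre so that the gripper clears its neighbours. About 85 g. The point is its centre, 35.0 mm above its underside; z up. It starts in stand_c, 12 mm above the table.
- oyster_d_mid (a point): Closed pearl oyster, brown, round, 65 mm across, 67 mm high, on edge on its hinge (flat foot 50 x 20 mm in its x, y, 14 mm high). 26 mm thick between flat faces (36 mm across) that look along its +y and -y, 6 mm at the rim; grasp it across the faces from above, best some 10 mm above centre so that the gripper clears its neighbours. About 85 g. The point is its centre, 33.5 mm above its underside; z up. It starts in stand_d, 12 mm above the table.
- tray: Fixed aluminium plate, 110 x 266 x 6 mm (x, y, z), under the starting row of four white stands. Origin: centre of its underside, on the table; z up; the row runs along its y, +y to the robot's left. Stands at x 0, y +96, +32, -32, -96 mm, in any order of letters, all alike; stand_d (not listed) is the remaining one.
- stand_a: Fixed white one-slot stand, 88 x 52 mm (x, y), where oyster a starts. Origin: centre of its underside, 6 mm above the table; z up. Slot along its x, row along its y. Slot floor 6 mm above the origin; side ridges 16 mm above the floor, 36 mm apart; end lips 10 mm.
- stand_b: Fixed white one-slot stand, 88 x 52 mm (x, y), where oyster b starts. Origin: centre of its underside, 6 mm above the table; z up. Slot along its x, row along its y. Slot floor 6 mm above the origin; side ridges 16 mm above the floor, 36 mm apart; end lips 10 mm.
- stand_c: Fixed white one-slot stand, 88 x 52 mm (x, y), where oyster c starts. Origin: centre of its underside, 6 mm above the table; z up. Slot along its x, row along its y. Slot floor 6 mm above the origin; side ridges 16 mm above the floor, 36 mm apart; end lips 10 mm.
- carrier: Fixed grey rack, 100 x 304 x 24 mm, empty at first. Origin: centre of underside, on the table; z up, +y to the robot's left. Slots along its x, centres at x 0, y +96, +32, -32, -96 mm, floor 8 mm up; ridges 16 mm above the floor, 36 mm apart; end lips 10 mm. Oysters fit either way round, faces along y. 38 mm between neighbours: open fingers only 50 to 60 mm.
- handle: The carrier's steel carrying handle, an upright arch 87 mm along the carrier's x, 66 mm high, 11 mm thick, fixed at one end only of the carrier (carrier y = +144 or -144 mm; the other end has just a flat strip). Origin: under the middle of the arch, 8 mm above the carrier's underside. It marks the carrier's first slot.
There are look-alikes about, which are no part of the job. What is shaped like the part that bears oyster_b_mid but blue or yellow is not meant. Leave any yellow look-alike of the part that bears oyster_a_mid alone.

How it is judged:
By the outcome, as a careful person would: the job done as asked, in the order asked, and still so for the second after the job is handed in, with the robot touching nothing.
It also fails if it takes over 104 s, if anything falls off the work surface, if the arm or the gripper's body presses on something with over 40 N, if the wrist force passes 120 N, or if a joint passes its speed limit or range.

## Working session

There is one attempt and no reset: what is moved stays moved. The work goes in short steps, Python scripts to look and compute and a tool call to move; the robot and the scene stay as the last step left them, time stands still between calls to the robot, and variables do not carry over. Pictures are saved under pics/ and viewed, at most 14 in all, crops included, and the job is handed in when it is done.

Besides the shell and the picture viewer there is one more tool, called after "Request:" in YAML: its name, and indented under it one key for each argument. drive_tool: Moves the arm, as the interface text tells. Its arguments: {"type":"object","properties":{"moves":{"type":"array"},"squeeze":{"type":"number"}},"required":["moves"]}

```bash
mkdir -p pics; ls
cat > h.py <<'E'
import numpy as np, cv2
from bench import r
from scipy.spatial.transform import Rotation as R
def ray(cam,px):
    i=r.camera_info(cam);K=np.array(i["mtx"]);k=i["k1"]
    d=np.array([k if np.isscalar(k) else np.ravel(k)[0],0,0,0],float)
    u=cv2.undistortPoints(np.array([[px]],float),K,d)[0,0]
    v=np.array([u[0],u[1],1.])
    if "rvec" in i:
        Rm=cv2.Rodrigues(np.array(i["rvec"],float))[0];t=np.ravel(i["tvec"])
        return -Rm.T@t,Rm.T@v
    s=r.read_state();T=np.array(i["T_tool_cam"]);Q=R.from_quat(s["eef_rot"]).as_matrix()
    return Q@T[:3,3]+np.array(s["ee_pos"]),Q@T[:3,:3]@v
def onz(cam,px,z):
    o,d=ray(cam,px);return o+d*(z-o[2])/d[2]
def save(cam,n):
    im=r.camera(cam);cv2.imwrite(f"pics/{n}.png",im[:,:,::-1]);return im
E
python3 - <<'E'
from h import *
s=r.read_state();print({k:np.round(v,3) for k,v in s.items()}, r.grasp_offset)
for c in ["top","scene"]:
    save(c,c+"0")
    o,d=ray(c,[320,200]);print(c,o,d)
    for q,z in [("tray",0),("carrier",0),("handle",.008),("stand_a",.006),("oyster_a_mid",.048)]:
        f=r.place_of(c,q)
        print(q,[(np.round(x["at"]),np.round(onz(c,x["at"],z)[:2],3),round(x["conf"],2)) for x in f])
E
```

```text
pics
{'time': np.float64(0.0), 'joint_positions': array([-1.363,  0.333, -0.065,  1.461,  0.022,  1.35 , -0.088]), 'joint_vel': array([ 0.001,  0.002, -0.   , -0.003, -0.001, -0.002,  0.001]), 'joint_torque': array([-0.0000e+00, -6.2326e+01,  2.4000e-02, -3.8990e+01, -6.1000e-02,
        4.0000e-02,  0.0000e+00]), 'ee_pos': array([0.143, 0.608, 0.222]), 'eef_rot': array([ 0.115,  0.993, -0.001, -0.   ]), 'ft_force': array([ 0.19 ,  0.539, -0.013]), 'torque': array([-0.022,  0.012, -0.011]), 'grip_force': np.float64(0.0), 'width': np.float64(0.087)} 0.0187
top [ 0.44513289 -0.01406009  1.09068267] [ 0.06459609  0.00124814 -0.9980747 ]
tray [(array([398., 200.]), array([ 0.52 , -0.224]), 0.79)]
carrier [(array([232., 179.]), array([0.569, 0.23 ]), 0.6)]
handle [(array([180., 181.]), array([0.56, 0.37]), 0.72)]
stand_a [(array([412., 194.]), array([ 0.537, -0.261]), 0.86), (array([389., 203.]), array([ 0.511, -0.2  ]), 0.85), (array([364., 208.]), array([ 0.496, -0.131]), 0.77)]
oyster_a_mid [(array([416., 201.]), array([ 0.516, -0.261]), 0.64), (array([459., 137.]), array([ 0.686, -0.378]), 0.62)]
scene [ 1.07431377 -0.07922004  0.94487315] [-0.55021074  0.05754583 -0.83306908]
tray [(array([244., 228.]), array([ 0.518, -0.225]), 0.6)]
carrier [(array([411., 227.]), array([0.561, 0.218]), 0.91)]
handle [(array([466., 221.]), array([0.562, 0.364]), 0.47)]
stand_a [(array([252., 222.]), array([ 0.506, -0.203]), 0.8), (array([280., 218.]), array([ 0.501, -0.127]), 0.67), (array([232., 232.]), array([ 0.531, -0.253]), 0.61)]
oyster_a_mid [(array([175., 290.]), array([ 0.695, -0.373]), 0.73), (array([228., 220.]), array([ 0.52 , -0.258]), 0.53)]
```

```bash
python3 -c "
import cv2
for c in ['top','scene']:
    im=cv2.imread(f'pics/{c}0.png');cv2.imwrite(f'pics/{c}0c.png',cv2.resize(im[90:330,130:510],(798,504),interpolation=cv2.INTER_CUBIC))"
```

```text
(no output)
```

View pics/top0c.png

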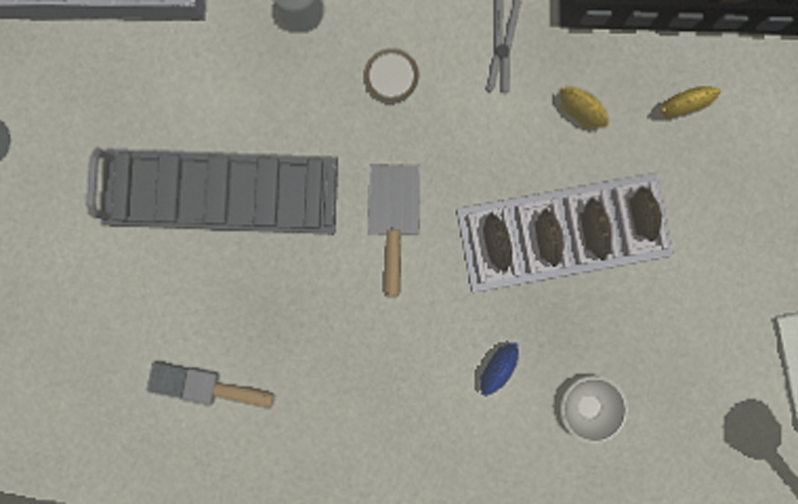

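View pics/scene0c.png

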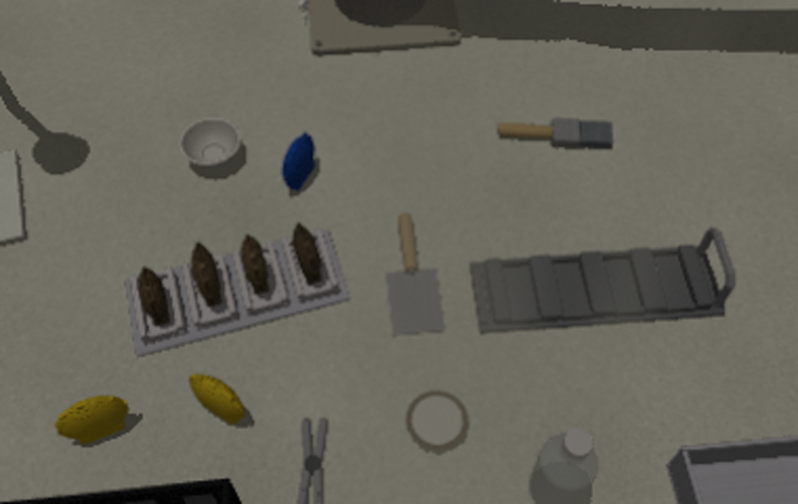

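The top view (crop) shows the row of four oysters at crop x≈497, 547, 597 and 648 (y≈242 to 213), with the tray yawed about +10°. The carrier is on the left, and its handle arch is at its left (+y) end at crop (97,183). So the mapping is a straight left-to-left one. The yellow and blue shells are decoys.

```bash
cat >> h.py <<'E'
def yaw():
    q=R.from_quat(r.read_state()["eef_rot"]).as_matrix()[:,1]; return np.degrees(np.arctan2(-q[0],q[1]))
E
python3 - <<'E'
from h import *
def g(c,n,pts,z):
    P=np.array([onz(c,[x/2.1+130,y/2.1+90],z)[:2] for x,y in pts]);
    L=[np.linalg.norm(P[i]-P[(i+1)%4]).round(3) for i in range(4)]
    y=(P[0]+P[3]-P[1]-P[2]);print(c,n,P.mean(0).round(4),L,"yaw",np.degrees(np.arctan2(-y[0],y[1])).round(2))
g("top","tray",[(458,210),(657,175),(671,255),(474,291)],.006)
g("top","carrier",[(105,149),(337,157),(334,234),(105,225)],.012)
g("scene","tray",[(347,298),(138,354),(127,272),(333,232)],.006)
g("scene","carrier",[(724,313),(481,332),(471,263),(712,247)],.012)
s=r.read_state();print(yaw(),s["ee_pos"]);print(r.camera_info("wrist"))
E
```

```text
top tray [ 0.5176 -0.2273] [np.float64(0.264), np.float64(0.105), np.float64(0.259), np.float64(0.106)] yaw 11.21
top carrier [0.5618 0.2194] [np.float64(0.303), np.float64(0.099), np.float64(0.296), np.float64(0.099)] yaw -1.02
scene tray [ 0.5189 -0.2247] [np.float64(0.259), np.float64(0.119), np.float64(0.266), np.float64(0.101)] yaw 9.4
scene carrier [0.5679 0.2229] [np.float64(0.299), np.float64(0.098), np.float64(0.311), np.float64(0.096)] yaw -0.98
-13.219484837103039 [0.14292735 0.60845287 0.22258654]
{'mtx': array([[278.4777412 ,   0.        , 325.39499745],
       [  0.        , 278.4777412 , 198.66852357],
       [  0.        ,   0.        ,   1.        ]]), 'k1': -0.04253907459820706, 'T_tool_cam': array([[ 1.22478938e-03, -9.57388243e-01, -2.88801407e-01,
         7.81783912e-02],
       [ 9.99999128e-01,  1.31518513e-03, -1.18955337e-04,
         1.13858656e-03],
       [ 4.93713756e-04, -2.88801009e-01,  9.57389019e-01,
        -1.61794593e-01],
       [ 0.00000000e+00,  0.00000000e+00,  0.00000000e+00,
         1.00000000e+00]])}
```

Request:
drive_tool:
  moves:
    - [[0, 0, 0, 0, 0, -0.107, 1], [0, 0, 0, 0, 0, -0.107, 1], [-0.035, -0.0325, 0, 0, 0, 0, 1], [-0.035, -0.0325, 0, 0, 0, 0, 1], [-0.035, -0.0325, 0, 0, 0, 0, 1], [-0.035, -0.0325, 0, 0, 0, 0, 1], [-0.035, -0.0325, 0, 0, 0, 0, 1], [-0.035, -0.0325, 0, 0, 0, 0, 1], [-0.035, -0.0325, 0, 0, 0, 0, 1], [-0.035, -0.0325, 0, 0, 0, 0, 1]]

```text
time: 1.6
ee_pos: [0.4198, 0.3423, 0.2229]
eef_rot: [0.008, 1.0, 0.0, 0.0]
ft_force: [0.3, 0.2, 0.1]
width: 0.087
grip_force: 0.0
```

Request:
drive_tool:
  moves:
    - [[-0.035, -0.0325, 0, 0, 0, 0, 1], [-0.035, -0.0325, 0, 0, 0, 0, 1], [-0.035, -0.0325, 0, 0, 0, 0, 1], [-0.035, -0.0325, 0, 0, 0, 0, 1], [0, 0, 0, 0, 0, 0, 1], [0, 0, 0, 0, 0, 0, 1]]

```text
time: 2.2
ee_pos: [0.557, 0.2103, 0.2223]
eef_rot: [0.01, 1.0, -0.0, -0.0]
ft_force: [-0.2, 1.6, -1.0]
width: 0.0871
grip_force: 0.0
```

Run:
```python
from h import *
s=r.read_state();print(s["time"],s["ee_pos"],yaw(),s["joint_positions"].round(2) if hasattr(s["joint_positions"],'round') else s["joint_positions"])
save("wrist","w_car")
for q,z in [("carrier",0),("handle",.008)]:
    print(q,[(np.round(x["at"]),np.round(onz("wrist",x["at"],z)[:2],4),round(x["conf"],2)) for x in r.place_of("wrist",q)])
```

```text
2.2 [0.55697034 0.21026644 0.22234245] -1.10885444720221 [-0.67  0.27  0.28  1.56 -0.08  1.33  1.17]
carrier [(array([332., 177.]), array([0.5614, 0.2224]), 0.59)]
handle []
```

View pics/w_car.png

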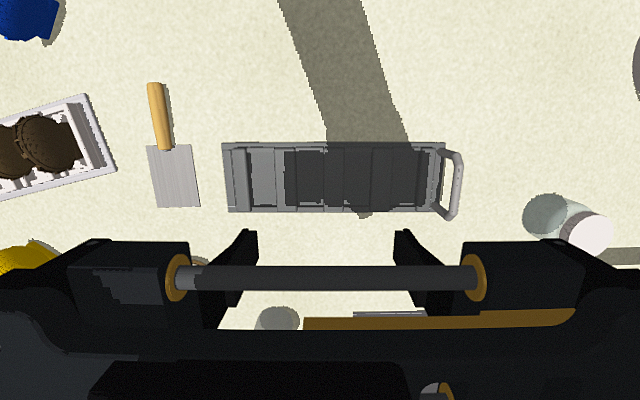

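```bash
python3 -c "
import cv2
im=cv2.imread('pics/w_car.png')[130:230,215:475];im=cv2.convertScaleAbs(im,alpha=1.5,beta=20);cv2.imwrite('pics/w_carz.png',cv2.resize(im,(780,300),interpolation=cv2.INTER_CUBIC))"
```

```text
(no output)
```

View pics/w_carz.png

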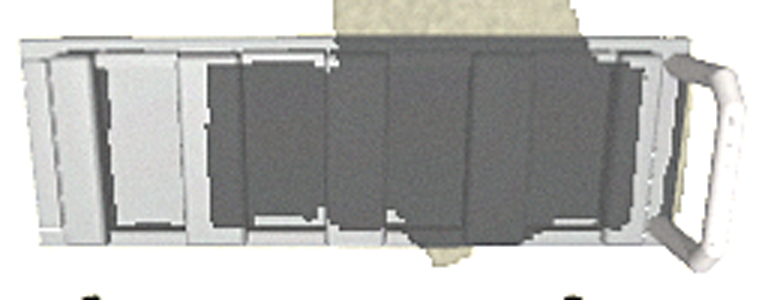

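Run:
```python
from h import *
f=lambda x,y,z:onz("wrist",[215+x/3,130+y/3],z)[:2].round(4)
print("near edge z0",[f(x,38,0) for x in (22,330)], f(690,38,0))
print("far edge",[f(x,245,.018) for x in (40,330,640)])
for y in (60,230):print("ridge centres",[f(x,y,.024) for x in (212,356,499)])
s=r.read_state()
for x in (.51,.56,.61):pass
```

```text
near edge z0 [array([0.5114, 0.0732]), array([0.5138, 0.2137])] [0.5154 0.3783]
far edge [array([0.6052, 0.077 ]), array([0.6069, 0.2125]), array([0.609 , 0.3573])]
ridge centres [array([0.5201, 0.1631]), array([0.521 , 0.2248]), array([0.5217, 0.2862])]
ridge centres [array([0.5968, 0.1589]), array([0.5977, 0.2244]), array([0.5986, 0.2895])]
```

The carrier is fully visible: ridge centres give a middle of about (0.562, 0.2235), a yaw of about −1°, and the handle at +y. Next I look at the row.

Request:
drive_tool:
  moves:
    - [[0.0034, -0.0485, 0, 0, 0, 0, 1], [0.0034, -0.0485, 0, 0, 0, 0, 1], [0.0034, -0.0485, 0, 0, 0, 0, 1], [0.0034, -0.0485, 0, 0, 0, 0, 1], [0.0034, -0.0485, 0, 0, 0, 0, 1], [0.0034, -0.0485, 0, 0, 0, 0, 1], [0.0034, -0.0485, 0, 0, 0, 0, 1], [0.0034, -0.0485, 0, 0, 0, 0, 1], [0.0034, -0.0485, 0, 0, 0, 0, 1], [0, 0, 0, 0, 0, -0.1, 1]]

```text
time: 3.35
ee_pos: [0.5164, -0.2307, 0.223]
eef_rot: [-0.038, 0.999, -0.001, 0.0]
ft_force: [-0.5, -0.4, -0.6]
width: 0.0868
grip_force: 0.0
```

Request:
drive_tool:
  moves:
    - [[0, 0, 0, 0, 0, -0.1, 1], [0, 0, 0, 0, 0, 0, 1], [0, 0, 0, 0, 0, 0, 1]]

```text
time: 3.65
ee_pos: [0.5187, -0.2233, 0.2226]
eef_rot: [-0.091, 0.996, 0.0, 0.0]
ft_force: [-0.4, 0.8, 0.6]
width: 0.0869
grip_force: 0.0
```

Run:
```python
from h import *
s=r.read_state();print(s["time"],s["ee_pos"],yaw())
im=save("wrist","w_tray")
for q,z in [("tray",0),("stand_a",.006),("oyster_a_mid",.048)]:
    print(q,[(np.round(x["at"]),np.round(onz("wrist",x["at"],z)[:2],4),round(x["conf"],2)) for x in r.place_of("wrist",q)])
```

```text
3.65 [ 0.51873603 -0.22334786  0.22257489] 10.435241475492887
tray [(array([322., 172.]), array([ 0.5183, -0.2287]), 0.61)]
stand_a [(array([300., 173.]), array([ 0.5238, -0.2584]), 0.87), (array([395., 175.]), array([ 0.5025, -0.1287]), 0.73), (array([343., 173.]), array([ 0.5129, -0.1996]), 0.7), (array([593., 251.]), array([0.5612, 0.2134]), 0.53)]
oyster_a_mid [(array([301., 174.]), array([ 0.5164, -0.2546]), 0.77), (array([195., 274.]), array([ 0.6824, -0.378 ]), 0.61)]
```

View pics/w_tray.png

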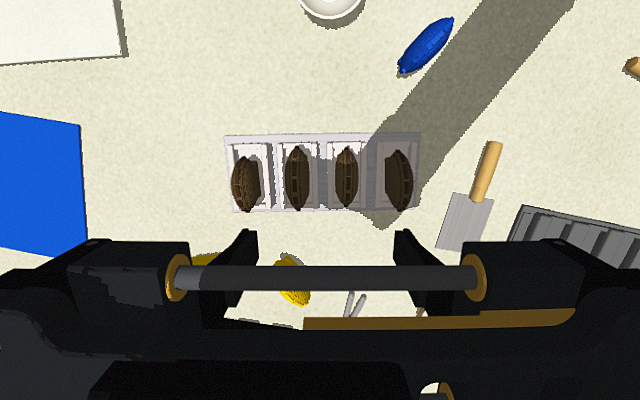

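The row lines up with the tool: oysters at columns 247, 298, 346 and 399. The robot-left one is at 399. Some are slightly shifted or turned.

```bash
python3 -c "
import cv2
im=cv2.imread('pics/w_tray.png')[125:225,215:430];im=cv2.convertScaleAbs(im,alpha=1.4,beta=15);cv2.imwrite('pics/w_trayz.png',cv2.resize(im,None,fx=3.7,fy=3.7,interpolation=cv2.INTER_CUBIC))"
```

```text
(no output)
```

View pics/w_trayz.png

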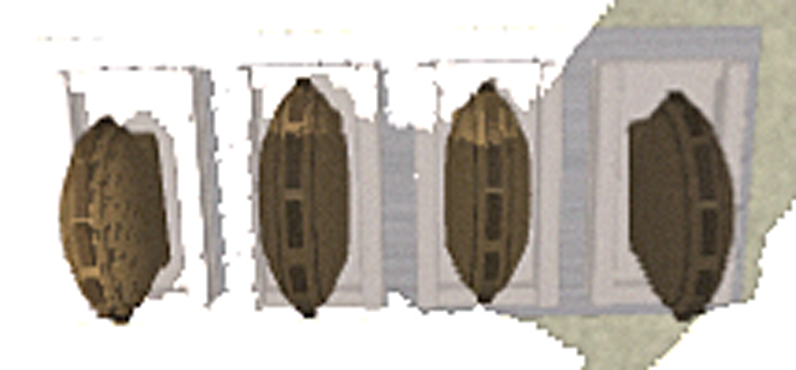

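Run:
```python
from h import *
s=r.read_state();Q=R.from_quat(s["eef_rot"]).as_matrix();p=np.array(s["ee_pos"])
f=lambda x,y,z:onz("wrist",[215+x/3.7,125+y/3.7],z)
a=f(600,30,.0);b=f(758,30,0);print("tray near edge",a,b)
for n,(t,u) in {1:((675,94),(685,318)),2:((486,84),(486,302)),3:((304,80),(309,315)),4:((107,118),(121,320))}.items():
    A=f(*t,.052);B=f(*u,.052);m=(A+B)/2;d=B-A
    print(n,"centre",m[:2].round(4),"len",np.linalg.norm(d).round(4),"yaw",np.degrees(np.arctan2(d[1],d[0])).round(1),"tool xy",(Q.T@(m-p))[:2].round(4))
```

```text
tray near edge [ 0.45216647 -0.16472552  0.        ] [ 0.44124069 -0.10766947  0.        ]
1 centre [ 0.5025 -0.1347] len 0.0767 yaw 17.3 tool xy [-0.0004  0.0906]
2 centre [ 0.51   -0.1991] len 0.0734 yaw 11.8 tool xy [0.0039 0.026 ]
3 centre [ 0.5225 -0.257 ] len 0.0794 yaw 10.1 tool xy [ 0.0022 -0.0332]
4 centre [ 0.5411 -0.3191] len 0.0693 yaw 9.8 tool xy [-0.0048 -0.0976]
```

Request:
drive_tool:
  moves:
    - [[0, 0.0453, 0, 0, 0, 0, 0.65], [0, 0.0453, 0, 0, 0, 0, 0.65], [0, 0, 0, 0, 0, -0.11, 0.65], [0, 0, 0.045, 0, 0, 0, 0.65], [0, 0, 0.045, 0, 0, 0, 0.65], [0, 0, 0.02, 0, 0, 0, 0.65], [0, 0, 0, 0, 0, 0, 0.65], [0, 0, 0, 0, 0, 0, 0.65]]
  squeeze: 15

```text
time: 4.65
ee_pos: [0.5023, -0.1355, 0.1133]
eef_rot: [-0.146, 0.989, -0.0, 0.0]
ft_force: [-0.0, 0.5, 1.3]
width: 0.0569
grip_force: 0.0
```

Run:
```python
from h import *
s=r.read_state();print(s["time"],s["ee_pos"],yaw(),s["width"])
im=save("wrist","w_o1")
```

```text
4.65 [ 0.50230852 -0.13545583  0.11332463] 16.774471556330035 0.05685348857158538
```

View pics/w_o1.png

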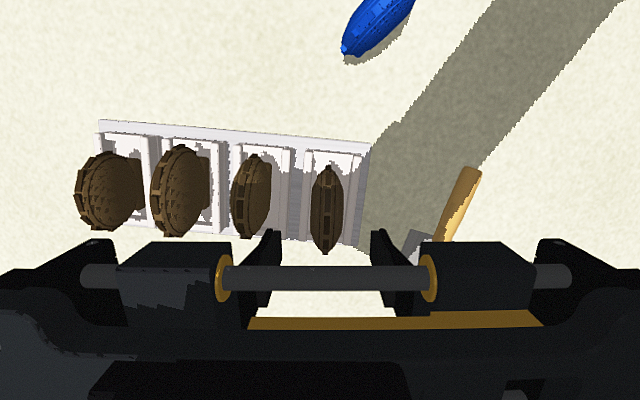

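Oyster 1 is centred between the fingers (column 326) and aligned with them, so I descend and grip.

Request:
drive_tool:
  moves:
    - [[0, 0, 0.03, 0, 0, 0, 0.65], [0, 0, 0.03, 0, 0, 0, 0.65], [0, 0, 0.013, 0, 0, 0, 0.65], [0, 0, 0, 0, 0, 0, 0.65], [0, 0, 0, 0, 0, 0, 0.2], [0, 0, 0, 0, 0, 0, 0.2], [0, 0, 0, 0, 0, 0, 0.2], [0, 0, 0, 0, 0, 0, 0.2], [0, 0, 0, 0, 0, 0, 0.2], [0, 0, 0, 0, 0, 0, 0.2]]
  squeeze: 15

```text
time: 5.7
ee_pos: [0.5022, -0.1354, 0.0399]
eef_rot: [-0.146, 0.989, 0.0, 0.0]
ft_force: [-0.4, -0.0, 4.6]
width: 0.026
grip_force: 15.0
```

Request:
drive_tool:
  moves:
    - [[0, 0, -0.02, 0, 0, 0, 0.2], [0, 0, -0.035, 0, 0, 0, 0.2], [0, 0, -0.035, 0, 0, 0, 0.2], [0, 0, 0, 0, 0, 0.104, 0.2], [0, 0, 0, 0, 0, 0.104, 0.2], [0, 0, 0, 0, 0, 0.103, 0.2], [0, 0, 0, 0, 0, 0, 0.2]]

```text
time: 6.4
ee_pos: [0.5018, -0.1353, 0.1294]
eef_rot: [0.01, 1.0, 0.0, -0.0]
ft_force: [-0.5, 0.2, -0.0]
width: 0.0262
grip_force: 15.0
```

Request:
drive_tool:
  moves:
    - [[-0.0054, 0.0456, 0, 0, 0, 0, 0.2], [-0.0054, 0.0456, 0, 0, 0, 0, 0.2], [-0.0054, 0.0456, 0, 0, 0, 0, 0.2], [-0.0054, 0.0456, 0, 0, 0, 0, 0.2], [-0.0054, 0.0456, 0, 0, 0, 0, 0.2], [-0.0054, 0.0456, 0, 0, 0, 0, 0.2], [-0.0054, 0.0456, 0, 0, 0, 0, 0.2], [-0.0054, 0.0456, 0, 0, 0, 0, 0.2], [-0.0054, 0.0456, 0, 0, 0, 0, 0.2], [-0.0054, 0.0456, 0, 0, 0, 0, 0.2]]

```text
time: 7.4
ee_pos: [0.5639, 0.3214, 0.1293]
eef_rot: [0.007, 1.0, -0.0, -0.0]
ft_force: [0.3, -0.8, 0.5]
width: 0.026
grip_force: 15.0
```

Request:
drive_tool:
  moves:
    - [[0, 0, 0, 0, 0, 0, 0.2], [0, 0, 0, 0, 0, 0, 0.2]]

```text
time: 7.6
ee_pos: [0.5635, 0.3206, 0.1287]
eef_rot: [0.006, 1.0, -0.0, -0.0]
ft_force: [1.0, -0.2, 0.3]
width: 0.026
grip_force: 15.0
```

Run:
```python
from h import *
s=r.read_state();print(s["time"],s["ee_pos"],yaw(),s["width"])
im=save("wrist","w_p1")
```

```text
7.6 [0.56347299 0.3206491  0.1286663 ] -0.7361073979462772 0.026027213927071222
```

View pics/w_p1.png

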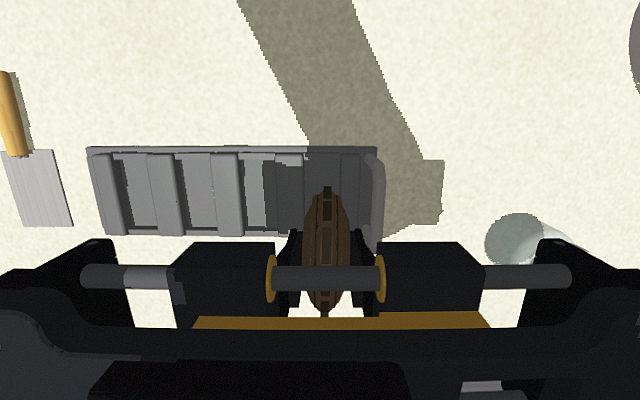

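```bash
cat >> h.py <<'E'
C=np.array([.562,.2235,0]);CY=np.radians(-1.)
def proj(P):
    i=r.camera_info("wrist");s=r.read_state();T=np.eye(4);T[:3,:3]=R.from_quat(s["eef_rot"]).as_matrix();T[:3,3]=s["ee_pos"]
    M=np.linalg.inv(T@np.array(i["T_tool_cam"]))
    return cv2.projectPoints(np.array(P,float).reshape(-1,1,3),M[:3,:3],M[:3,3],np.array(i["mtx"]),np.array([np.ravel(i["k1"])[0],0,0,0.]))[0].reshape(-1,2)
def car(x,y,z): return C+R.from_euler('z',CY).apply([x,y,z])
E
python3 - <<'E'
from h import *
im=cv2.imread("pics/w_p1.png");im=cv2.convertScaleAbs(im,alpha=1.4,beta=20)
im=cv2.resize(im[135:245,80:400],None,fx=2.5,fy=2.5,interpolation=cv2.INTER_CUBIC)
for k in range(4):
  for e in (-18,18):
    y=(96-64*k+e)/1000
    a,b=proj([car(-.03,y,.024),car(.03,y,.024)]);g=lambda p:tuple(int(v) for v in (p-[80,135])*2.5)
    cv2.line(im,g(a),g(b),(0,0,255),1)
cv2.imwrite("pics/w_p1z.png",im)
E
```

```text
(no output)
```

View pics/w_p1z.png

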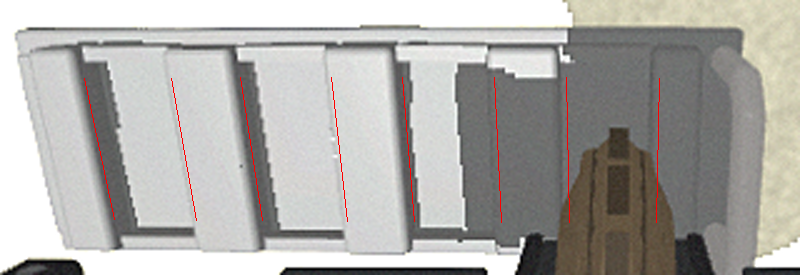

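The predicted ridge edges overlay the carrier to within about 2 mm, with the actual edges slightly toward −y. I shift by −2.5 mm in y and lower.

Request:
drive_tool:
  moves:
    - [[0, -0.0025, 0, 0, 0, 0, 0.2], [0, 0, 0.035, 0, 0, 0, 0.2], [0, 0, 0.035, 0, 0, 0, 0.2], [0, 0, 0.016, 0, 0, 0, 0.2], [0, 0, 0, 0, 0, 0, 0.2], [0, 0, 0.003, 0, 0, 0, 0.2], [0, 0, 0.001, 0, 0, 0, 0.2], [0, 0, 0.001, 0, 0, 0, 0.2], [0, 0, 0, 0, 0, 0, 0.2]]

```text
time: 8.55
ee_pos: [0.5643, 0.3174, 0.0393]
eef_rot: [0.009, 1.0, 0.0, 0.0]
ft_force: [0.9, -0.1, -1.0]
width: 0.026
grip_force: 15.0
```

Request:
drive_tool:
  moves:
    - [[0, 0, 0.001, 0, 0, 0, 0.2], [0, 0, 0.001, 0, 0, 0, 0.2], [0, 0, 0.001, 0, 0, 0, 0.2], [0, 0, 0, 0, 0, 0, 0.2]]

```text
time: 8.95
ee_pos: [0.564, 0.3173, 0.036]
eef_rot: [0.009, 1.0, 0.0, 0.0]
ft_force: [-1.9, -2.0, 4.1]
width: 0.0262
grip_force: 15.0
```

Request:
drive_tool:
  moves:
    - [[0, 0, 0.0005, 0, 0, 0, 0.2], [0, 0, 0, 0, 0, 0, 0.2], [0, 0, 0, 0, 0, 0, 0.35], [0, 0, 0, 0, 0, 0, 0.46], [0, 0, 0, 0, 0, 0, 0.46], [0, 0, -0.01, 0, 0, 0, 0.46], [0, 0, -0.03, 0, 0, 0, 0.46], [0, 0, -0.045, 0, 0, 0, 0.46], [0, 0, -0.01, 0, 0, 0, 0.46], [0, 0, 0, 0, 0, 0, 0.46]]

```text
time: 9.95
ee_pos: [0.5653, 0.3177, 0.133]
eef_rot: [0.009, 1.0, 0.001, 0.002]
ft_force: [-0.3, 0.2, -0.3]
width: 0.04
grip_force: 0.0
```

Run:
```python
from h import *
s=r.read_state();print(s["time"],s["ee_pos"],yaw(),s["width"],s["ft_force"])
im=save("wrist","w_r1")
cv2.imwrite("pics/w_r1.png",im[110:260,60:460,::-1])
```

```text
9.95 [0.56528474 0.31774274 0.13296327] -1.0299174342476727 0.040018229963750256 [-0.28586573  0.1744828  -0.33008911]
```

View pics/w_r1.png

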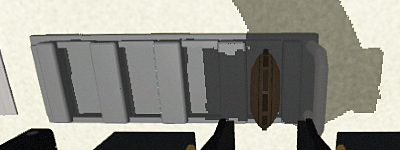

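Oyster 1 stands upright in the slot beside the handle. Next is oyster 2.

Request:
drive_tool:
  moves:
    - [[0.0042, -0.0471, 0, 0, 0, 0, 0.46], [0.0042, -0.0471, 0, 0, 0, 0, 0.46], [0.0042, -0.0471, 0, 0, 0, 0, 0.46], [0.0042, -0.0471, 0, 0, 0, 0, 0.46], [0.0042, -0.0471, 0, 0, 0, 0, 0.46], [0.0042, -0.0471, 0, 0, 0, 0, 0.46], [0.0042, -0.0471, 0, 0, 0, 0, 0.46], [0.0042, -0.0471, 0, 0, 0, 0, 0.46], [0.0042, -0.0471, 0, 0, 0, 0, 0.46], [0.0042, -0.0471, 0, 0, 0, 0, 0.65]]

```text
time: 11.0
ee_pos: [0.5121, -0.1546, 0.1286]
eef_rot: [0.009, 1.0, 0.0, -0.001]
ft_force: [0.6, -0.1, -0.5]
width: 0.0431
grip_force: 0.0
```

Request:
drive_tool:
  moves:
    - [[0.0042, -0.0471, 0, 0, 0, 0, 0.65], [0, 0, 0, 0, 0, -0.111, 0.65], [0, 0, 0, 0, 0, -0.111, 0.65], [0, 0, 0, 0, 0, 0, 0.65], [0, 0, 0, 0, 0, 0, 0.65], [0, 0, 0, 0, 0, 0, 0.65]]

```text
time: 11.6
ee_pos: [0.5083, -0.1997, 0.1294]
eef_rot: [-0.101, 0.995, 0.0, -0.0]
ft_force: [-0.1, 0.1, -0.7]
width: 0.0567
grip_force: 0.0
```

Run:
```python
from h import *
s=r.read_state();Q=R.from_quat(s["eef_rot"]).as_matrix();print(s["time"],s["ee_pos"],yaw(),s["width"])
for t in ([.510,-.1991,.052],[.5225,-.257,.052],[.5411,-.3191,.052]):print((Q.T@(np.array(t)-s["ee_pos"])).round(4),proj([t]).round(0))
im=save("wrist","w_o2")
print([(np.round(x["at"]),np.round(onz("wrist",x["at"],.048)[:2],4),round(x["conf"],2)) for x in r.place_of("wrist","oyster_a_mid")],[(np.round(x["bbox"]),round(x["conf"],2)) for x in r.find_in("wrist","oyster_a_mid")])
```

```text
11.6 [ 0.5083245  -0.19967666  0.12942841] 11.591058821543406 0.05669237851080876
[-0.0018  0.0002  0.0774] [[325. 207.]]
[-0.0024 -0.059   0.0774] [[260. 207.]]
[-0.0082 -0.1236  0.0774] [[191. 213.]]
[(array([262., 200.]), array([ 0.5172, -0.2568]), 0.92)] [(array([242., 156., 279., 246.]), 0.67), (array([574., 247., 637., 269.]), 0.2)]
```

Request:
drive_tool:
  moves:
    - [[-0.002, 0, 0.03, 0, 0, 0, 0.65], [0, 0, 0.04, 0, 0, 0, 0.65], [0, 0, 0.021, 0, 0, 0, 0.65], [0, 0, 0, 0, 0, 0, 0.65], [0, 0, 0, 0, 0, 0, 0.2], [0, 0, 0, 0, 0, 0, 0.2], [0, 0, 0, 0, 0, 0, 0.2], [0, 0, 0, 0, 0, 0, 0.2], [0, 0, 0, 0, 0, 0, 0.2], [0, 0, 0, 0, 0, 0, 0.2]]

```text
time: 12.75
ee_pos: [0.5109, -0.1997, 0.0396]
eef_rot: [-0.102, 0.995, 0.0, 0.0]
ft_force: [-1.7, 0.9, 5.1]
width: 0.0259
grip_force: 14.9
```

Request:
drive_tool:
  moves:
    - [[0, 0, -0.02, 0, 0, 0, 0.2], [0, 0, -0.035, 0, 0, 0, 0.2], [0, 0, -0.035, 0, 0, 0, 0.2], [0, 0, 0, 0, 0, 0.11, 0.2], [0, 0, 0, 0, 0, 0.11, 0.2], [0, 0, 0, 0, 0, 0, 0.2]]

```text
time: 13.35
ee_pos: [0.5104, -0.1996, 0.129]
eef_rot: [0.009, 1.0, 0.0, -0.0]
ft_force: [0.7, 0.2, -1.8]
width: 0.0261
grip_force: 14.9
```

Request:
drive_tool:
  moves:
    - [[-0.0044, 0.0454, 0, 0, 0, 0, 0.2], [-0.0044, 0.0454, 0, 0, 0, 0, 0.2], [-0.0044, 0.0454, 0, 0, 0, 0, 0.2], [-0.0044, 0.0454, 0, 0, 0, 0, 0.2], [-0.0044, 0.0454, 0, 0, 0, 0, 0.2], [-0.0044, 0.0454, 0, 0, 0, 0, 0.2], [-0.0044, 0.0454, 0, 0, 0, 0, 0.2], [-0.0044, 0.0454, 0, 0, 0, 0, 0.2], [-0.0044, 0.0454, 0, 0, 0, 0, 0.2], [-0.0044, 0.0454, 0, 0, 0, 0, 0.2]]

```text
time: 14.35
ee_pos: [0.5614, 0.2553, 0.1286]
eef_rot: [0.006, 1.0, -0.0, -0.0]
ft_force: [1.4, -0.6, -0.4]
width: 0.0254
grip_force: 14.9
```

Request:
drive_tool:
  moves:
    - [[0, 0, 0, 0, 0, 0, 0.2], [0, 0, 0, 0, 0, 0, 0.2], [0, 0, 0, 0, 0, 0, 0.2]]

```text
time: 14.65
ee_pos: [0.5618, 0.2521, 0.1286]
eef_rot: [0.008, 1.0, -0.001, -0.0]
ft_force: [-0.7, -0.4, -0.6]
width: 0.0259
grip_force: 14.9
```

Request:
drive_tool:
  moves:
    - [[0, 0.001, 0, 0, 0, 0, 0.2], [0, 0, 0.035, 0, 0, 0, 0.2], [0, 0, 0.035, 0, 0, 0, 0.2], [0, 0, 0.017, 0, 0, 0, 0.2], [0, 0, 0, 0, 0, 0, 0.2], [0, 0, 0.003, 0, 0, 0, 0.2], [0, 0, 0.001, 0, 0, 0, 0.2], [0, 0, 0.001, 0, 0, 0, 0.2], [0, 0, 0.001, 0, 0, 0, 0.2], [0, 0, 0, 0, 0, 0, 0.2]]

```text
time: 15.65
ee_pos: [0.5619, 0.2547, 0.0364]
eef_rot: [0.008, 1.0, 0.0, 0.0]
ft_force: [0.2, -0.0, -1.5]
width: 0.026
grip_force: 14.9
```

Request:
drive_tool:
  moves:
    - [[0, 0, 0.001, 0, 0, 0, 0.2], [0, 0, 0.0005, 0, 0, 0, 0.2], [0, 0, 0, 0, 0, 0, 0.2]]

```text
time: 15.95
ee_pos: [0.5619, 0.2549, 0.0355]
eef_rot: [0.008, 1.0, 0.0, 0.0]
ft_force: [-3.2, -1.2, 6.8]
width: 0.026
grip_force: 15.0
```

Contact felt (6.8 N), so I release and go back for oyster 3.

Request:
drive_tool:
  moves:
    - [[0, 0, 0, 0, 0, 0, 0.35], [0, 0, 0, 0, 0, 0, 0.46], [0, 0, 0, 0, 0, 0, 0.46], [0, 0, -0.01, 0, 0, 0, 0.46], [0, 0, -0.03, 0, 0, 0, 0.46], [0, 0, -0.045, 0, 0, 0, 0.46], [0, 0, -0.01, 0, 0, 0, 0.46], [0, 0, 0, 0, 0, 0, 0.46], [0, 0, 0, 0, 0, 0, 0.46]]

```text
time: 16.85
ee_pos: [0.5613, 0.2544, 0.1289]
eef_rot: [0.008, 1.0, -0.0, -0.0]
ft_force: [0.8, -0.1, -0.2]
width: 0.04
grip_force: 0.0
```

Request:
drive_tool:
  moves:
    - [[0.0027, -0.0465, 0, 0, 0, 0, 0.46], [0.0027, -0.0465, 0, 0, 0, 0, 0.46], [0.0027, -0.0465, 0, 0, 0, 0, 0.46], [0.0027, -0.0465, 0, 0, 0, 0, 0.46], [0.0027, -0.0465, 0, 0, 0, 0, 0.46], [0.0027, -0.0465, 0, 0, 0, 0, 0.46], [0.0027, -0.0465, 0, 0, 0, 0, 0.46], [0.0027, -0.0465, 0, 0, 0, 0, 0.46], [0.0027, -0.0465, 0, 0, 0, 0, 0.46], [0.0027, -0.0465, 0, 0, 0, 0, 0.65]]

```text
time: 17.85
ee_pos: [0.526, -0.2114, 0.128]
eef_rot: [0.008, 1.0, 0.0, -0.001]
ft_force: [0.9, 0.4, 0.2]
width: 0.0433
grip_force: 0.0
```

Request:
drive_tool:
  moves:
    - [[0.0027, -0.0465, 0, 0, 0, 0, 0.65], [0, 0, 0, 0, 0, -0.097, 0.65], [0, 0, 0, 0, 0, -0.097, 0.65], [0, 0, 0, 0, 0, 0, 0.65], [0, 0, 0, 0, 0, 0, 0.65], [0, 0, 0, 0, 0, 0, 0.65]]

```text
time: 18.45
ee_pos: [0.5237, -0.256, 0.1289]
eef_rot: [-0.088, 0.996, 0.0, -0.0]
ft_force: [0.2, -0.5, 0.6]
width: 0.0565
grip_force: 0.0
```

Run:
```python
from h import *
s=r.read_state();Q=R.from_quat(s["eef_rot"]).as_matrix();print(s["time"],s["ee_pos"],yaw(),s["width"])
for t in ([.5225,-.257,.052],[.5411,-.3191,.052]):print((Q.T@(np.array(t)-s["ee_pos"])).round(4),proj([t]).round(0))
im=save("wrist","w_o3")
print([(np.round(x["at"]),np.round(onz("wrist",x["at"],.048)[:2],4),round(x["conf"],2)) for x in r.place_of("wrist","oyster_a_mid")])
cv2.imwrite("pics/w_o3.png",im[110:290,140:420,::-1])
```

```text
18.45 [ 0.52369989 -0.25596209  0.12890395] 10.11421110771447 0.05647484080021789
[ 0.0013 -0.0009  0.0769] [[324. 204.]]
[-0.0061 -0.0653  0.0769] [[253. 211.]]
[]
```

View pics/w_o3.png

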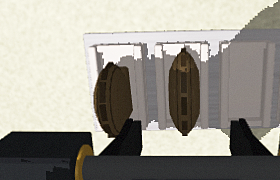

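Oyster 3 is centred at column 324 between the fingers. I descend and grip.

Request:
drive_tool:
  moves:
    - [[0.001, -0.001, 0.03, 0, 0, 0, 0.65], [0, 0, 0.04, 0, 0, 0, 0.65], [0, 0, 0.018, 0, 0, 0, 0.65], [0, 0, 0, 0, 0, 0, 0.65], [0, 0, 0, 0, 0, 0, 0.2], [0, 0, 0, 0, 0, 0, 0.2], [0, 0, 0, 0, 0, 0, 0.2], [0, 0, 0, 0, 0, 0, 0.2], [0, 0, 0, 0, 0, 0, 0.2], [0, 0, 0, 0, 0, 0, 0.2]]

```text
time: 19.55
ee_pos: [0.5235, -0.2576, 0.0421]
eef_rot: [-0.089, 0.996, -0.0, 0.0]
ft_force: [-0.8, 1.0, 5.0]
width: 0.0259
grip_force: 14.9
```

Request:
drive_tool:
  moves:
    - [[0, 0, -0.02, 0, 0, 0, 0.2], [0, 0, -0.035, 0, 0, 0, 0.2], [0, 0, -0.035, 0, 0, 0, 0.2], [0, 0, 0, 0, 0, 0.097, 0.2], [0, 0, 0, 0, 0, 0.097, 0.2], [0, 0, 0, 0, 0, 0, 0.2]]

```text
time: 20.15
ee_pos: [0.523, -0.2575, 0.1315]
eef_rot: [0.009, 1.0, 0.0, -0.0]
ft_force: [0.6, 0.0, -0.2]
width: 0.026
grip_force: 14.9
```

Request:
drive_tool:
  moves:
    - [[-0.0031, 0.0448, 0, 0, 0, 0, 0.2], [-0.0031, 0.0448, 0, 0, 0, 0, 0.2], [-0.0031, 0.0448, 0, 0, 0, 0, 0.2], [-0.0031, 0.0448, 0, 0, 0, 0, 0.2], [-0.0031, 0.0448, 0, 0, 0, 0, 0.2], [-0.0031, 0.0448, 0, 0, 0, 0, 0.2], [-0.0031, 0.0448, 0, 0, 0, 0, 0.2], [-0.0031, 0.0448, 0, 0, 0, 0, 0.2], [-0.0031, 0.0448, 0, 0, 0, 0, 0.2], [-0.0031, 0.0448, 0, 0, 0, 0, 0.2]]

```text
time: 21.15
ee_pos: [0.5609, 0.1916, 0.1313]
eef_rot: [0.006, 1.0, -0.0, -0.0]
ft_force: [0.7, -0.3, -0.6]
width: 0.0258
grip_force: 14.9
```

Request:
drive_tool:
  moves:
    - [[0, 0, 0, 0, 0, 0, 0.2], [0, 0, 0, 0, 0, 0, 0.2], [0, 0, 0, 0, 0, 0, 0.2], [0, 0, 0, 0, 0, 0, 0.2]]

```text
time: 21.55
ee_pos: [0.5614, 0.1882, 0.1315]
eef_rot: [0.009, 1.0, -0.0, -0.0]
ft_force: [-0.5, -0.3, -0.7]
width: 0.0259
grip_force: 14.9
```

Request:
drive_tool:
  moves:
    - [[0, 0, 0, 0, 0, 0, 0.2], [0, 0, 0.035, 0, 0, 0, 0.2], [0, 0, 0.035, 0, 0, 0, 0.2], [0, 0, 0.017, 0, 0, 0, 0.2], [0, 0, 0, 0, 0, 0, 0.2], [0, 0, 0.003, 0, 0, 0, 0.2], [0, 0, 0.001, 0, 0, 0, 0.2], [0, 0, 0.001, 0, 0, 0, 0.2], [0, 0, 0.001, 0, 0, 0, 0.2], [0, 0, 0, 0, 0, 0, 0.2]]

```text
time: 22.55
ee_pos: [0.5613, 0.19, 0.0389]
eef_rot: [0.008, 1.0, 0.0, 0.0]
ft_force: [0.8, 1.0, -1.0]
width: 0.0262
grip_force: 14.9
```

Request:
drive_tool:
  moves:
    - [[0, 0, 0.001, 0, 0, 0, 0.2], [0, 0, 0.0005, 0, 0, 0, 0.2], [0, 0, 0, 0, 0, 0, 0.2]]

```text
time: 22.85
ee_pos: [0.5616, 0.1901, 0.038]
eef_rot: [0.008, 1.0, 0.0, 0.0]
ft_force: [-2.0, -0.4, 8.2]
width: 0.0258
grip_force: 15.0
```

Request:
drive_tool:
  moves:
    - [[0, 0, 0, 0, 0, 0, 0.35], [0, 0, 0, 0, 0, 0, 0.46], [0, 0, 0, 0, 0, 0, 0.46], [0, 0, -0.01, 0, 0, 0, 0.46], [0, 0, -0.03, 0, 0, 0, 0.46], [0, 0, -0.045, 0, 0, 0, 0.46], [0, 0, -0.008, 0, 0, 0, 0.46], [0, 0, 0, 0, 0, 0, 0.46]]

```text
time: 23.65
ee_pos: [0.5624, 0.1903, 0.1324]
eef_rot: [0.008, 1.0, 0.001, 0.002]
ft_force: [-1.0, 0.1, -0.2]
width: 0.0402
grip_force: 0.0
```

Request:
drive_tool:
  moves:
    - [[0.001, -0.0463, 0, 0, 0, 0, 0.46], [0.001, -0.0463, 0, 0, 0, 0, 0.46], [0.001, -0.0463, 0, 0, 0, 0, 0.46], [0.001, -0.0463, 0, 0, 0, 0, 0.46], [0.001, -0.0463, 0, 0, 0, 0, 0.46], [0.001, -0.0463, 0, 0, 0, 0, 0.46], [0.001, -0.0463, 0, 0, 0, 0, 0.46], [0.001, -0.0463, 0, 0, 0, 0, 0.46], [0.001, -0.0463, 0, 0, 0, 0, 0.46], [0.001, -0.0463, 0, 0, 0, 0, 0.65]]

```text
time: 24.65
ee_pos: [0.5429, -0.2743, 0.1286]
eef_rot: [0.008, 1.0, 0.0, -0.001]
ft_force: [1.3, 0.3, 0.1]
width: 0.0431
grip_force: 0.0
```

Request:
drive_tool:
  moves:
    - [[0.001, -0.0463, 0, 0, 0, 0, 0.65], [0, 0, 0, 0, 0, -0.094, 0.65], [0, 0, 0, 0, 0, -0.094, 0.65], [0, 0, 0, 0, 0, 0, 0.65], [0, 0, 0, 0, 0, 0, 0.65], [0, 0, 0, 0, 0, 0, 0.65]]

```text
time: 25.25
ee_pos: [0.5421, -0.3187, 0.1295]
eef_rot: [-0.085, 0.996, 0.0, -0.0]
ft_force: [-0.3, 1.1, 0.2]
width: 0.0563
grip_force: 0.0
```

Run:
```python
from h import *
s=r.read_state();Q=R.from_quat(s["eef_rot"]).as_matrix();print(s["time"],s["ee_pos"],yaw(),s["width"])
for t in ([.5411,-.3191,.052],):print((Q.T@(np.array(t)-s["ee_pos"])).round(4),proj([t]).round(0))
im=save("wrist","w_o4")
print([(np.round(x["at"]),np.round(onz("wrist",x["at"],.048)[:2],4),round(x["conf"],2)) for x in r.place_of("wrist","oyster_a_mid")])
cv2.imwrite("pics/w_o4.png",im[110:290,140:420,::-1])
```

```text
25.25 [ 0.54205518 -0.31869138  0.12950014] 9.776457992328575 0.05625378636655592
[ 0.001  -0.0003  0.0775] [[324. 204.]]
[(array([247., 313.]), array([ 0.6766, -0.3786]), 0.83)]
```

View pics/w_o4.png

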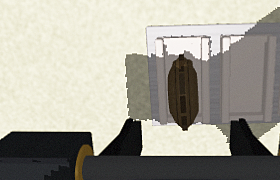

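Oyster 4 is centred at column 323. I descend and grip.

Request:
drive_tool:
  moves:
    - [[0.001, -0.001, 0.03, 0, 0, 0, 0.65], [0, 0, 0.04, 0, 0, 0, 0.65], [0, 0, 0.022, 0, 0, 0, 0.65], [0, 0, 0, 0, 0, 0, 0.65], [0, 0, 0, 0, 0, 0, 0.2], [0, 0, 0, 0, 0, 0, 0.2], [0, 0, 0, 0, 0, 0, 0.2], [0, 0, 0, 0, 0, 0, 0.2], [0, 0, 0, 0, 0, 0, 0.2], [0, 0, 0, 0, 0, 0, 0.2]]

```text
time: 26.35
ee_pos: [0.5417, -0.3205, 0.0387]
eef_rot: [-0.086, 0.996, -0.0, 0.0]
ft_force: [-1.2, 0.1, 4.4]
width: 0.0262
grip_force: 14.8
```

Request:
drive_tool:
  moves:
    - [[0, 0, -0.02, 0, 0, 0, 0.2], [0, 0, -0.035, 0, 0, 0, 0.2], [0, 0, -0.035, 0, 0, 0, 0.2], [0, 0, 0, 0, 0, 0.094, 0.2], [0, 0, 0, 0, 0, 0.094, 0.2], [0, 0, 0, 0, 0, 0, 0.2]]

```text
time: 26.95
ee_pos: [0.5413, -0.3201, 0.128]
eef_rot: [0.009, 1.0, 0.0, -0.0]
ft_force: [-0.7, 0.3, -0.7]
width: 0.0262
grip_force: 14.8
```

Request:
drive_tool:
  moves:
    - [[-0.0011, 0.0447, 0, 0, 0, 0, 0.2], [-0.0011, 0.0447, 0, 0, 0, 0, 0.2], [-0.0011, 0.0447, 0, 0, 0, 0, 0.2], [-0.0011, 0.0447, 0, 0, 0, 0, 0.2], [-0.0011, 0.0447, 0, 0, 0, 0, 0.2], [-0.0011, 0.0447, 0, 0, 0, 0, 0.2], [-0.0011, 0.0447, 0, 0, 0, 0, 0.2], [-0.0011, 0.0447, 0, 0, 0, 0, 0.2], [-0.0011, 0.0447, 0, 0, 0, 0, 0.2], [-0.0011, 0.0447, 0, 0, 0, 0, 0.2]]

```text
time: 27.95
ee_pos: [0.559, 0.1281, 0.1279]
eef_rot: [0.006, 1.0, -0.0, -0.0]
ft_force: [0.3, -0.3, -1.0]
width: 0.0261
grip_force: 14.8
```

Request:
drive_tool:
  moves:
    - [[0, 0, 0, 0, 0, 0, 0.2], [0, 0, 0, 0, 0, 0, 0.2], [0, 0, 0, 0, 0, 0, 0.2], [0, 0, 0, 0, 0, 0, 0.2], [0, 0, 0, 0, 0, 0, 0.2]]

```text
time: 28.45
ee_pos: [0.5595, 0.1251, 0.1281]
eef_rot: [0.009, 1.0, -0.0, 0.0]
ft_force: [0.0, -0.4, -0.7]
width: 0.0261
grip_force: 14.8
```

Request:
drive_tool:
  moves:
    - [[0, 0, 0, 0, 0, 0, 0.2], [0, 0, 0.035, 0, 0, 0, 0.2], [0, 0, 0.035, 0, 0, 0, 0.2], [0, 0, 0.017, 0, 0, 0, 0.2], [0, 0, 0, 0, 0, 0, 0.2], [0, 0, 0.003, 0, 0, 0, 0.2], [0, 0, 0.001, 0, 0, 0, 0.2], [0, 0, 0.001, 0, 0, 0, 0.2], [0, 0, 0.001, 0, 0, 0, 0.2], [0, 0, 0, 0, 0, 0, 0.2]]

```text
time: 29.45
ee_pos: [0.5596, 0.1265, 0.0354]
eef_rot: [0.008, 1.0, 0.0, 0.0]
ft_force: [-0.1, -0.7, -1.6]
width: 0.0259
grip_force: 14.8
```

Request:
drive_tool:
  moves:
    - [[0, 0, 0.001, 0, 0, 0, 0.2], [0, 0, 0.0005, 0, 0, 0, 0.2], [0, 0, 0, 0, 0, 0, 0.2]]

```text
time: 29.75
ee_pos: [0.5597, 0.1266, 0.0346]
eef_rot: [0.008, 1.0, 0.0, 0.0]
ft_force: [-3.9, -0.1, 9.4]
width: 0.0258
grip_force: 14.9
```

Contact felt. I release, lift and look.

Request:
drive_tool:
  moves:
    - [[0, 0, 0, 0, 0, 0, 0.35], [0, 0, 0, 0, 0, 0, 0.46], [0, 0, 0, 0, 0, 0, 0.46], [0, 0, -0.01, 0, 0, 0, 0.46], [0, 0, -0.03, 0, 0, 0, 0.46], [0, 0, -0.045, 0, 0, 0, 0.46], [0, 0, -0.045, 0, 0, 0, 0.46], [0, 0, -0.03, 0, 0, 0, 0.46], [0, 0, 0, 0, 0, 0, 0.46], [0, 0, 0, 0, 0, 0, 0.46]]

```text
time: 30.75
ee_pos: [0.5596, 0.1265, 0.1944]
eef_rot: [0.008, 1.0, 0.0, 0.001]
ft_force: [0.2, 0.3, -0.2]
width: 0.0399
grip_force: 0.0
```

Run:
```python
from h import *
s=r.read_state();print(s["time"],s["ee_pos"],s["ft_force"])
a=save("wrist","fw");b=save("scene","fs")
A=cv2.resize(a[110:260,180:560,::-1],(760,300));B=cv2.resize(b[170:270,330:520,::-1],(570,300))
cv2.imwrite("pics/fin.png",np.vstack([A,cv2.copyMakeBorder(B,0,0,0,190,0)]))
```

```text
30.75 [0.55963638 0.12648391 0.19439782] [ 0.17095192  0.33393761 -0.18425868]
```

View pics/fin.png

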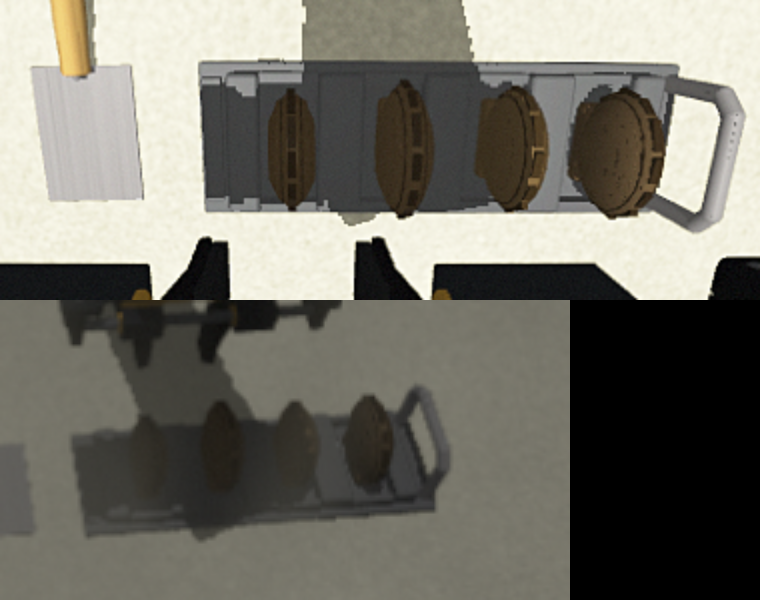

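All four stand upright, one per slot and in sequence: wrist-crop columns 290, 405, 515 and 625, with the handle at 730. The gripper is clear.

```bash
python3 -c "
from bench import r
print(r.close_job())"
```

```text
the job is handed in; nothing more can be done
None
```

The job is handed in at about 31 s of the 104 s: all four oysters stand upright in their slots in the order asked, left-end one next to the handle, gripper clear; no verdict came back.

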